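# Gather the box feet in the tote's cut-off corner

## Task

Put the stray brass foot from the bench into the wooden tote with the other three while the tote still stands on the bench. Then lift the tote well clear of the bench by its handle and tilt it towards its cut-off corner until all four feet have slid together into that corner. Finish holding the tote there, tilted, still and off the bench, with nothing spilled; leave the other things on the bench where they lie.

Things in the scene. Friction and masses are not known exactly. Their poses are not given: they have to be found in the camera images.
- tote: open wooden tote, outside 240 mm (x) by 210 mm (y), walls 55 high, 6 thick, floor 6 thick, 0.4 kg. The corner at its +x +y is cut off at 45 degrees (75 mm off each side, closed by a slanting wall); the others are square. A bridge handle runs along x over the middle on posts outside the end walls. Origin: centre of its underside. Level on the bench, any yaw, left or right side
- tote_handle (a point): middle of the tote's handle bar, a straight bar 240 mm long along the tote's x, 14 mm wide (tote y) and 20 mm tall, its centre 130 mm above the tote's underside (bar from 120 to 140 mm). Open space beside it on both sides. Same axes as the tote
- tote_corner (a point): middle of the foot of the slanting wall in the cut-off corner, on its inner face at floor level, 78 mm along x and 63 mm along y from the tote's origin, 6 mm above its underside. Same axes as the tote
- foot_stray: brass stud, 25 mm diameter, 16 mm tall, top edge chamfered, 45 g; origin: centre of its underside. Slides on the tote's smooth floor beyond about 10 to 15 degrees of tilt, along a side wall beyond 25 to 30. This one lies alone on the open bench, on the other side of the bench from the tote, with a hinge and a gauge some 60 mm or more away from its centre
- foot_1: brass stud, 25 mm diameter, 16 mm tall, top edge chamfered, 45 g; origin: centre of its underside. Slides on the tote's smooth floor beyond about 10 to 15 degrees of tilt, along a side wall beyond 25 to 30. One of three alike lying in the tote: two in the half at its -y, one at +y near the -x end. Within about x 0 to 50, y 25 to 75 mm of the tote the floor is free
- foot_2: brass stud, 25 mm diameter, 16 mm tall, top edge chamfered, 45 g; origin: centre of its underside. Slides on the tote's smooth floor beyond about 10 to 15 degrees of tilt, along a side wall beyond 25 to 30. One of three alike lying in the tote: two in the half at its -y, one at +y near the -x end. Within about x 0 to 50, y 25 to 75 mm of the tote the floor is free
- foot_3: brass stud, 25 mm diameter, 16 mm tall, top edge chamfered, 45 g; origin: centre of its underside. Slides on the tote's smooth floor beyond about 10 to 15 degrees of tilt, along a side wall beyond 25 to 30. One of three alike lying in the tote: two in the half at its -y, one at +y near the -x end. Within about x 0 to 50, y 25 to 75 mm of the tote the floor is free
- hinge: flat brass hinge leaf 70 x 26 x 6 mm, lying on the bench near the stray foot; leave it. Origin: centre of its underside
- gauge: dark wooden length gauge, a bar 90 x 20 x 12 mm, lying near the stray foot; leave it. Origin: centre of its underside
- glue_jar: small jar, 54 mm across, 60 mm tall, on the bench's middle line; leave it. Origin: centre of its underside
- jar_lid: loose round lid, 54 mm across, 10 mm thick, lying on the bench's middle line; leave it. Origin: centre of its underside
- brush: brush 160 mm long lying on the bench's middle line, farther back; leave it. Origin: centre of its underside
- trim_blade: flat round steel trimming disc 100 mm across, 4 mm thick, lying on the left of the bench; leave it. Origin: centre of its underside
- table: the wooden work bench, 1.36 x 1.7 m; origin: centre of its flat top, at z = 0

How it is judged:
By the outcome, as a careful person would: the job done as asked, in the order asked, and still so for the second after the job is handed in, while the arm keeps its last pose, push and grip.
It also fails if it takes over 58 s, if anything falls off the work surface, if the arm or the gripper's body presses on something with over 40 N, if the wrist force passes 120 N, or if a joint passes its speed limit or range.

## Robot

A 6-joint arm with a two-finger parallel gripper is mounted at the origin on the work surface. World frame = base frame: x ahead of the robot, y to its left, z up, the work surface at z = 0. Lengths are in mm, angles in rad, forces in N, time in s.
With the tool pointing down it reaches from about 300 to 775 mm from the base axis. Payload 14.6 kg.
Tool frame: the origin (TCP) lies on the centre line of the jaws, within the pads' length; the fingertips stand 19 mm ahead of it and the grasp point (between the pads) is the TCP (bot.tip_reach is the distance from the TCP to the fingertips, in mm); z points along the fingers, y is the line along which they close (so a half turn about z gives the same grasp; the last joint's range is limited). The gripper opens to 85 mm and grips with 20 to 120 N. Pads are 22 mm wide; open, the fingers measure 114 mm over their backs; the gripper's body (76 mm by 85 mm) begins 54 mm behind the grasp point. The pads swing forward as they close: fully open they stand 13 mm farther back than shut.
Start: joints at [-1.346, 0.3, 1.521, -0, 1.321, -0.067], TCP at [158.215, -526.742, 250.281] pointing down, gripper open.
Joint ranges: [-3.03, 3.03], [-0.79, 2.21], [0.23, 2.52], [-1.04, 4.18], [0, 3.07], [-2.55, 2.55]. Speed limits (rad/s): [2.22, 2.22, 2.57, 3.14, 3.14, 3.14].

## Interface

Orientations are given as a unit quaternion [w, x, y, z].
In Python, from rig import bot gives the robot as it stands. Calls block until the motion is done:
- bot.move_to(position, orientation): joint-space move of the TCP to a pose.
- bot.servo_line(position, attitude=None, speed=150, until_force=None): straight line of the TCP; attitude=None keeps the orientation; speed is the mean speed in mm/s. With until_force (N) it stops when the force on the tool has changed by that much, and returns True; else False.
- bot.move_joints(angles): joint-space move.
- bot.move_gripper(opening, grip_force=None): finger opening in mm; grip_force is the grip in N (None keeps the last); returns when the fingers have stopped.
- bot.dwell(seconds).
- bot.ik(position, orientation): joint angles nearest the present ones, or None.
- bot.read_state(): the state.
- bot.read_camera(name): name is "scene" or "top" or "wrist"; returns a dict with "image" (420x560x3 uint8, blue, green, red), "depth" (420x560 float32, mm along the optical axis (not along the pixel's ray), 0 where there is no reading), "fovy" (degrees; the focal length in pixels is half the picture's height over the tangent of half this angle, whatever the lens; pixels are square), "cx", "cy" (the principal point, pixels), "eye" and "attitude" of the camera in the world; the wrist camera has in their place "mount" (4x4, takes a point from camera to tool coordinates, whose origin is the TCP and whose axes are the flange's). Camera axes: x right, y down, z forward; pixel columns grow to the right and rows downward; lengths in mm; the calibration is good to about 2 mm. A picture is of the moment at which its call begins: read the wrist's pose just before it.
A pose or a line that the arm cannot do raises bot.MotionError and nothing moves.
- bot.finish_job(): hands the job in; it is judged then, once.
The state is a dict: "clock": time; "joint_positions": joint angles; "qvel": joint speeds; "effort": joint torques, N m; "ee_pos": TCP position; "tool_rot": TCP orientation; "ft_force": force on the tool from outside, world axes, zero at the start; "moment": the same for the moment, N m; "grip_width": finger opening in mm; "grip_force": force on a finger pad.
Only numpy, scipy, OpenCV 4.12 (cv2) and the standard library are available. Lean on these libraries where they do the work, as an engineer would, in place of code of your own. Each camera call takes 0.05 s, during which the arm holds its last target. There are 200 camera calls.

## Working session

There is one attempt and no reset: what is moved stays moved. The work goes in short steps, each a Python script; the robot and the scene stay as the last script left them, time stands still between calls to the robot, and variables do not carry over. Pictures are saved under pics/ and viewed, at most 10 in all, crops included, and the job is handed in when it is done.

```bash
ls; mkdir -p pics
cat > h.py <<'E'
import numpy as np, cv2
from scipy.spatial.transform import Rotation as R
from rig import bot
def rot(q): return R.from_quat([q[1],q[2],q[3],q[0]])
def quat(r):
    x,y,z,w=r.as_quat(); return [w,x,y,z]
def att(a):
    a=np.array(a,float)
    return a if a.shape==(3,3) else rot(a).as_matrix()
def cam(name):
    s=bot.read_state(); c=bot.read_camera(name)
    if 'mount' in c:
        T=np.eye(4);T[:3,:3]=att(s['tool_rot']);T[:3,3]=s['ee_pos'];T=T@np.array(c['mount'])
    else:
        T=np.eye(4);T[:3,:3]=att(c['attitude']);T[:3,3]=c['eye']
    c['T']=T; c['f']=c['image'].shape[0]/2/np.tan(np.radians(c['fovy'])/2); return c
def ray(c,u,v,z):
    d=c['T'][:3,:3]@np.array([(u-c['cx'])/c['f'],(v-c['cy'])/c['f'],1]); o=c['T'][:3,3]
    return o+d*(z-o[2])/d[2]
def cloud(c):
    v,u=np.mgrid[:420,:560]; d=c['depth']
    p=np.stack([(u-c['cx'])/c['f']*d,(v-c['cy'])/c['f']*d,d],-1)
    P=p@c['T'][:3,:3].T+c['T'][:3,3]; P[d==0]=np.nan; return P
E
python3 - <<'E'
from h import *
for n in('top','scene'):
    c=cam(n); cv2.imwrite(f'pics/{n}0.png',c['image']); print(n,c['fovy'],c['eye'],c['attitude'],c['cx'],c['cy'])
    np.save(f'{n}.npy',c,allow_pickle=True)
print(bot.read_state())
E
```

```text
pics
top 43.775818282719484 [ 471.25499878   83.65339463 1426.12573427] [-0.0321762   0.71011526 -0.70313612  0.01733783] 275.8206912838402 208.95834478274043
scene 52.88711263747323 [1157.74660233  894.50108342  933.76051489] [-0.13964105  0.2726235   0.861967   -0.40396744] 267.5511030857965 218.13809090819308
{'clock': 0.1, 'joint_positions': array([-1.34560782e+00,  3.00439542e-01,  1.52150751e+00, -1.81361420e-05,
        1.32068472e+00, -6.65708120e-02]), 'qvel': array([-0.00163252, -0.00167353, -0.00158568, -0.00029458, -0.0003209 ,
       -0.00111544]), 'effort': array([ 1.36012302e-03, -5.44377100e+01, -3.62369263e+01, -7.10859604e-05,
        3.06674432e-03,  2.96137284e-05]), 'ee_pos': array([ 158.168871  , -526.57680468,  249.76973134]), 'tool_rot': array([-5.17230844e-04,  9.89377958e-01,  1.45365009e-01, -4.99196548e-05]), 'ft_force': array([-0.10387618,  0.22160244, -0.58456728]), 'moment': array([-0.01299728,  0.00395021, -0.01847543]), 'grip_force': 0.0, 'grip_width': 85.09924427559552}
```

View pics/top0.png

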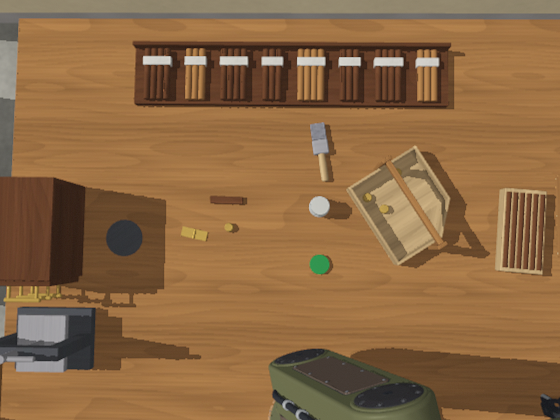

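View pics/scene0.png

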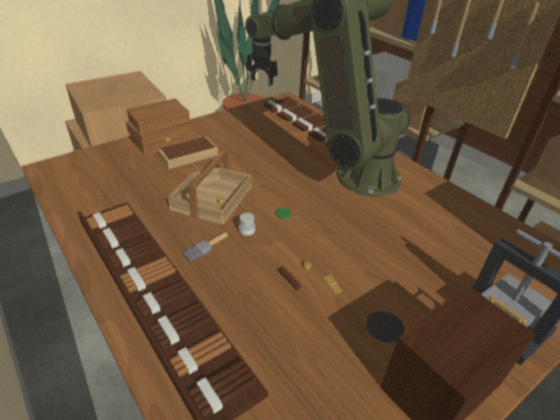

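The top view shows the stray foot at about (230,227), the hinge at (195,233), the gauge at (228,200), and the tote centred near (403,205). Its handle runs from (392,165) to (440,245) and the cut corner is at the right, near (449,203). The scene view confirms this layout.

Run:
```python
from h import *
c=np.load('top.npy',allow_pickle=True).item(); P=cloud(c)
for u,v in((403,240),(420,120),(250,250)): print(P[v,u])
img=c['image']; hsv=cv2.cvtColor(img,cv2.COLOR_BGR2HSV)
roi=np.zeros((420,560),bool); roi[135:275,340:465]=1
z=P[...,2]
h=roi&(z>120)&(z<160); Q=P[h][:,:2]; print('handle',h.sum(),np.nanmedian(P[h],0),cv2.minAreaRect(Q.astype(np.float32)))
w=roi&(z>40)&(z<70); Q=P[w][:,:2]; print('walls',w.sum(),cv2.minAreaRect(Q.astype(np.float32)))
hu=cv2.convexHull(Q.astype(np.float32)); print(cv2.approxPolyDP(hu,12,True)[:,0])
r=(slice(215,240),slice(180,250))
m=cv2.inRange(hsv,(18,110,120),(35,255,255)); print(hsv[227,230],hsv[233,195],hsv[240,240],hsv[200,228])
n,l,s,ce=cv2.connectedComponentsWithStats(m[185:250,170:260])
for i in range(1,n):
    if s[i,4]>8: u,v=ce[i]+[170,185]; print(s[i],u,v,ray(c,u,v,10))
```

```text
[ 489.88981531 -230.09577926    6.63775662]
[ 820.57004192 -280.5382633    -1.18112823]
[458.4460791  183.56547772  -4.1105224 ]
handle 798 [ 580.8706835 -228.6132638  138.5224168] ((583.2174072265625, -227.8857421875), (259.7547912597656, 26.277509689331055), 32.55904769897461)
walls 998 ((583.6474609375, -228.45066833496094), (256.16064453125, 212.7232666015625), 32.562435150146484)
[[ 739.42004 -252.00214]
 [ 626.9157   -76.28359]
 [ 426.73947 -204.07678]
 [ 500.6154  -317.12207]
 [ 587.51294 -338.7824 ]]
[ 21 149 190] [ 20 156 116] [ 15 148 158] [ 11 148 110]
[54 38  9  9 62] 228.09677419354838 226.7258064516129 [520.92527403 243.00507131  10.        ]
[ 11  41  27  16 273] 193.7765567765568 233.27472527472528 [502.2159992  336.12095017  10.        ]
```

```bash
cat >> h.py <<'E'
def down(ydeg):  # tool pointing down, tool y along world heading ydeg (mod half turn), best last joint
    out=[]
    for k in (0,180):
        a=np.radians(ydeg+k); y=np.array([np.cos(a),np.sin(a),0]); z=np.array([0,0,-1.])
        out.append(quat(R.from_matrix(np.stack([np.cross(y,z),y,z],1))))
    return out
def best(p,ydeg):
    c=[(abs(j[5]),q) for q in down(ydeg) for j in [bot.ik(p,q)] if j is not None]
    return min(c,key=lambda t:t[0])[1]
E
python3 - <<'E'
from h import *
p=[500,243,200]
q=best(p,20); bot.move_gripper(48); bot.move_to(p,q)
c=cam('wrist'); np.save('w1.npy',c,allow_pickle=True)
print(c['T'][:3,3],c['fovy'],bot.read_state()['clock'],bot.read_state()['joint_positions'])
cv2.imwrite('pics/w1.png',c['image'])
E
```

```text
[476.5749176  305.19835946 324.02217445] 62.37975653563032 3.5667 [ 3.85477383e-01  3.58219702e-01  1.56444066e+00 -5.58735621e-05
  1.21883907e+00  3.74211834e-02]
```

View pics/w1.png

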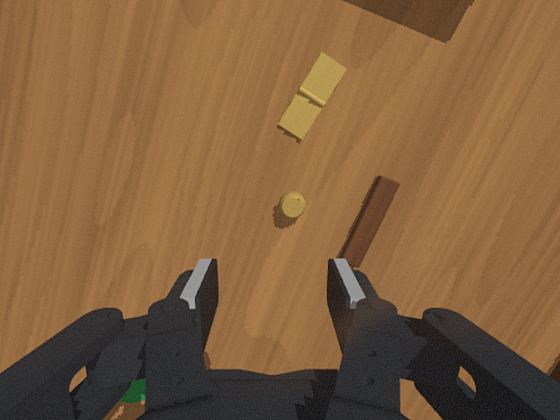

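The wrist view shows the foot at (292,204), the hinge's end at (290,130) and the gauge from (385,180) to (350,260). The jaws close along the image rows and have about 50 mm of room to the gauge.

Run:
```python
from h import *
c=np.load('w1.npy',allow_pickle=True).item(); P=cloud(c)
z=P[...,2]; roi=np.zeros(z.shape,bool); roi[180:235,265:320]=1
hsv=cv2.cvtColor(c['image'],cv2.COLOR_BGR2HSV); print(hsv[202,293],hsv[240,300])
m=roi&(z>11); print(m.sum(),P[m].mean(0), np.median(z[roi&~m]), ray(c,292,204,16))
m2=(cv2.inRange(hsv,(20,90,130),(35,255,255))>0)&roi
v,u=np.nonzero(m2); print(m2.sum(),u.mean(),v.mean(),ray(c,u.mean(),v.mean(),13))
p=P[m].mean(0)[:2]
print(p)
if abs(p-ray(c,292,204,16)[:2]).max()<5:
    q=bot.read_state()['tool_rot']
    bot.move_to([*p,100],q); print(bot.servo_line([*p,22],speed=80,until_force=15))
    bot.move_gripper(10,grip_force=40)
    bot.servo_line([*p,160],speed=150)
    s=bot.read_state(); print(s['grip_width'],s['grip_force'],s['clock'],s['ft_force'])
```

```text
[ 21 142 172] [ 15 142 158]
524 [520.19524394 240.40044898  15.58614552] nan [519.05617936 241.84463528  16.        ]
493 292.815415821501 203.9290060851927 [520.15281378 241.54619772  13.        ]
[520.19524394 240.40044898]
False
22.419963351305377 39.18816985817443 6.6 [ 0.05356125 -0.1766402  -0.97316784]
```

```bash
cat >> h.py <<'E'
C=np.array([583.4,-228.2]); YAW=-147.44
def tote(x,y,C=C,yaw=YAW):
    a=np.radians(yaw); return C+np.array([[np.cos(a),-np.sin(a)],[np.sin(a),np.cos(a)]])@[x,y]
E
python3 - <<'E'
from h import *
p=tote(25,62); print(p)
q=best([*p,30],YAW)
for qq in down(YAW): print(bot.ik([*p,30],qq), bot.ik([*p,260],qq))
s=bot.read_state(); bot.servo_line([*s['ee_pos'][:2],260],speed=250)
bot.move_to([*p,260],q)
c=cam('wrist'); np.save('w2.npy',c,allow_pickle=True); cv2.imwrite('pics/w2.png',c['image'])
s=bot.read_state(); print(s['grip_width'],s['grip_force'],s['clock'])
E
```

```text
[ 595.69660757 -293.9099189 ]
[-5.13471585e-01  7.86634893e-01  1.32368567e+00 -4.44089210e-16
  1.03127209e+00  2.05984186e+00] [-5.13471585e-01  5.56740035e-01  1.13715526e+00 -4.44089210e-16
  1.44769736e+00  2.05984186e+00]
[-5.13471585e-01  7.86634893e-01  1.32368567e+00 -4.44089210e-16
  1.03127209e+00 -1.08175079e+00] [-5.13471585e-01  5.56740035e-01  1.13715526e+00 -4.44089210e-16
  1.44769736e+00 -1.08175079e+00]
22.552743710414966 39.24207223571784 9.15
```

View pics/w2.png

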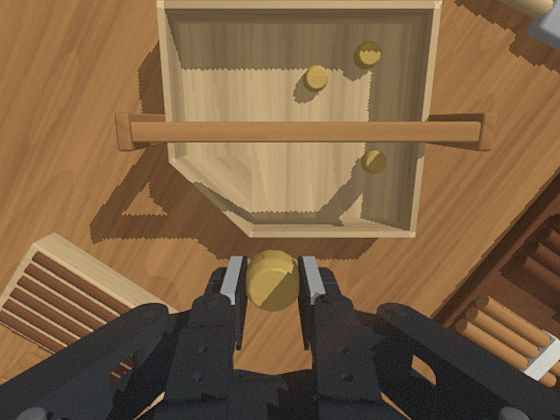

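The foot is held upright between the pads at (272,278). The tote is in full view, with its handle from (130,131) to (485,131), the cut corner at lower left and the three feet at (317,77), (369,53) and (374,160). I'll refine the tote pose from this view and then place the foot.

Run:
```python
from h import *
c=np.load('w2.npy',allow_pickle=True).item(); P=cloud(c)
z=P[...,2]; roi=np.zeros(z.shape,bool); roi[:240,110:500]=1
h=roi&(z>133)&(z<146); 
for n,m in(('handle',h),('walls',roi&(z>49)&(z<60)&(P[...,1]<0))):
    Q=P[m]; print(n,m.sum(),np.median(Q,0),cv2.minAreaRect(Q[:,:2].astype(np.float32)))
for u,v in((300,200),(317,77),(374,158),(369,50)):
    w=P[v,u]; a=np.radians(YAW); d=w[:2]-C; print(w,[d@[np.cos(a),np.sin(a)],d@[-np.sin(a),np.cos(a)]])
```

```text
handle 8525 [ 583.12398988 -230.8876746   140.34340318] ((582.9100341796875, -231.2235870361328), (259.89678955078125, 25.791706085205078), 32.52735137939453)
walls 8039 [ 582.12922845 -200.58095567   55.28752   ] ((583.154052734375, -231.30673217773438), (242.9501190185547, 210.4034881591797), 32.58667755126953)
[ 632.07110066 -292.503512      5.98441675] [np.float64(-6.414356666463646), np.float64(80.39075645713052)]
[ 574.46793483 -179.19552678   23.31992641] [np.float64(-18.845152925904053), np.float64(-46.109439323902855)]
[ 668.50308596 -211.88700822   22.89783016] [np.float64(-80.50665823759233), np.float64(32.0519409659866)]
[ 602.78887439 -132.19611003   21.83601696] [np.float64(-68.00910709065722), np.float64(-70.48004463223754)]
```

```bash
sed -i 's/^C=.*/C=np.array([583.1,-230.3]); YAW=-147.44/' h.py
python3 - <<'E'
from h import *
p=tote(24,62)
bot.servo_line([*p,90],speed=180)
print(bot.servo_line([*p,28.5],speed=50,until_force=6), bot.read_state()['ee_pos'])
bot.move_gripper(40)
s=bot.read_state(); print(s['ft_force'],s['grip_width'])
bot.servo_line([*p,250],speed=200)
c=cam('wrist'); np.save('w3.npy',c,allow_pickle=True); cv2.imwrite('pics/w3.png',c['image'])
print(bot.read_state()['clock'])
# plan: grasp + tilted candidates
def tq(yawdeg,tilt,flip):
    a=np.radians(yawdeg); 
    r=R.from_euler('z',yawdeg,degrees=True)
    ax=r.apply(np.array([-1,1,0])/2**.5)   # z x (1,1): tilts top toward corner
    t=R.from_rotvec(ax*np.radians(tilt))*r      # tote attitude
    # tool y = +-tote y ; tool z = -tote z
    M=np.array([[flip*-1*-1,0,0],[0,flip,0],[0,0,1]],float)
    y=np.array([0,flip,0]);z=np.array([0,0,-1]);M=np.stack([np.cross(y,z),y,z],1)
    return t,quat(t*R.from_matrix(M))
for flip in(1,-1):
    _,q=tq(YAW,0,flip); j=bot.ik([*C,130],q); print('grasp',flip,None if j is None else j.round(2))
    for r_ in (450,550,620):
      for az in(-50,-22):
        for z in(350,420):
          for yaw in range(-180,180,30):
            ok=[]
            for t in (20,45,50):
                pos=[r_*np.cos(np.radians(az)),r_*np.sin(np.radians(az)),z]
                k=bot.ik(pos,tq(yaw,t,flip)[1]); ok.append(k)
            if all(k is not None for k in ok): print(flip,r_,az,z,yaw,ok[1].round(2))
E
```

```text
True [ 596.24436028 -295.49439081   28.72223507]
[ 0.15414743 -0.15330241  0.84752556] 40.02098312384759
13.0667
grasp 1 [-0.43  0.58  1.41 -0.    1.15  0.57]
1 450 -50 350 -180 [-1.28  0.14  1.64  0.69  1.75  0.28]
1 450 -50 350 -150 [-1.18  0.29  1.45  0.5   2.01 -0.06]
1 450 -50 350 -120 [-1.05  0.39  1.33  0.23  2.18 -0.47]
1 450 -50 350 -90 [-0.91  0.41  1.29 -0.11  2.22 -0.94]
1 450 -50 350 -60 [-0.78  0.36  1.36 -0.42  2.1  -1.38]
1 450 -50 350 -30 [-0.67  0.25  1.51 -0.63  1.86 -1.75]
1 450 -50 350 0 [-0.6   0.08  1.7  -0.77  1.55 -2.08]
1 450 -50 350 90 [-1.05 -0.35  2.08  0.3   0.67  1.93]
1 450 -50 350 120 [-1.26 -0.24  2.    0.76  1.04  1.07]
1 450 -50 350 150 [-1.32 -0.05  1.84  0.8   1.43  0.62]
1 450 -50 420 -180 [-1.28  0.1   1.52  0.71  1.87  0.39]
1 450 -50 420 -150 [-1.18  0.26  1.33  0.54  2.14  0.03]
1 450 -50 420 -120 [-1.05  0.36  1.2   0.25  2.33 -0.42]
1 450 -50 420 -90 [-0.91  0.39  1.17 -0.13  2.36 -0.96]
1 450 -50 420 -60 [-0.78  0.33  1.24 -0.46  2.23 -1.46]
1 450 -50 420 -30 [-0.67  0.21  1.39 -0.67  1.98 -1.85]
1 450 -50 420 0 [-0.6   0.04  1.58 -0.77  
[... 10853 characters left out ...]
.25 -0.78  1.54  0.93]
-1 620 -22 350 60 [-0.21  0.25  1.5  -0.78  1.11  0.57]
-1 620 -22 350 90 [-0.33  0.11  1.67 -0.51  0.69 -0.05]
-1 620 -22 350 120 [-0.51  0.07  1.71  0.3   0.61 -1.21]
-1 620 -22 350 150 [-0.65  0.17  1.61  0.75  0.97 -2.01]
-1 620 -22 420 -180 [-0.71  0.31  1.27  0.78  1.51 -2.31]
-1 620 -22 420 -30 [-0.3   0.81  0.52 -0.61  2.42  1.45]
-1 620 -22 420 0 [-0.22  0.62  0.82 -0.74  2.05  1.11]
-1 620 -22 420 30 [-0.18  0.42  1.13 -0.79  1.64  0.82]
-1 620 -22 420 60 [-0.21  0.22  1.39 -0.73  1.22  0.46]
-1 620 -22 420 90 [-0.33  0.07  1.55 -0.43  0.83 -0.15]
-1 620 -22 420 120 [-0.51  0.04  1.59  0.25  0.76 -1.14]
-1 620 -22 420 150 [-0.65  0.13  1.49  0.68  1.09 -1.89]
```

View pics/w3.png

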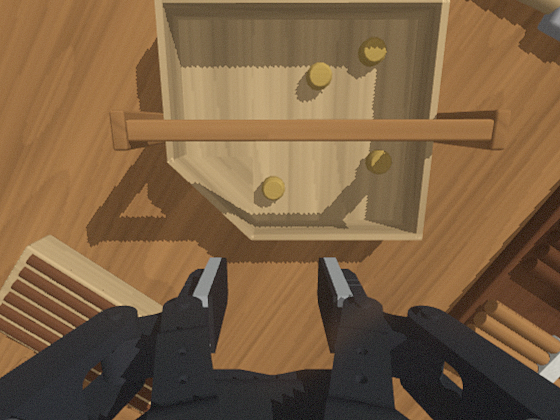

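The stray foot now stands in the tote at (273,187), apart from the others at (320,75), (373,51) and (378,160). Next I grasp the handle, lift and tilt.

```bash
cat >> h.py <<'E'
def tq(yaw,tilt):
    r=R.from_euler('z',yaw,degrees=True)
    t=R.from_rotvec(r.apply(np.array([-1,1,0])/2**.5)*np.radians(tilt))*r
    return quat(t*R.from_matrix([[-1,0,0],[0,1,0],[0,0,-1]]))
E
python3 - <<'E'
from h import *
q=tq(YAW,0)
bot.move_to([*C,230],q)
print(bot.servo_line([*C,131],speed=100,until_force=15))
bot.move_gripper(8,grip_force=120)
s=bot.read_state(); print(s['grip_width'],s['grip_force'],s['clock'])
bot.servo_line([*C,360],speed=80)
s=bot.read_state(); print(s['ft_force'],s['moment'],s['clock'])
for t,z in((15,375),(30,395),(45,420)):
    bot.servo_line([*C,z],attitude=tq(YAW,t),speed=11)
s=bot.read_state(); print(s['ee_pos'],s['grip_width'],s['clock'],s['ft_force'])
bot.dwell(1)
c=cam('wrist'); np.save('w4.npy',c,allow_pickle=True); d=cam('scene')
cv2.imwrite('pics/w4.png',c['image']); cv2.imwrite('pics/s4.png',cv2.resize(d['image'][20:260,120:440],None,fx=2,fy=2))
E
```

```text
False
11.879095381143452 117.64872193336487 16.0417
[ 0.23752003 -0.68749965 -4.8039878 ] [-0.04436096  0.04128404 -0.03649938] 19.0583
[ 583.10425716 -230.25718863  420.01415256] 11.880659683640491 24.9667 [-0.47272091 -0.60728074 -4.60937022]
```

View pics/w4.png

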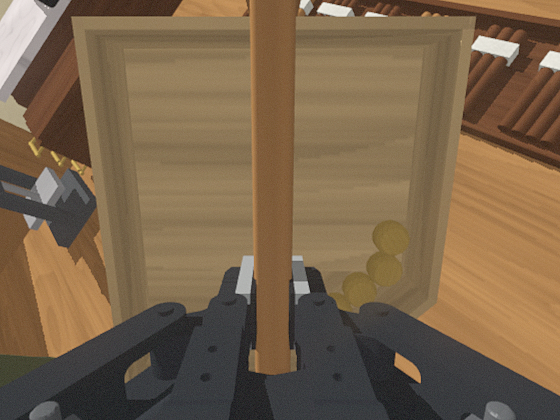

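View pics/s4.png

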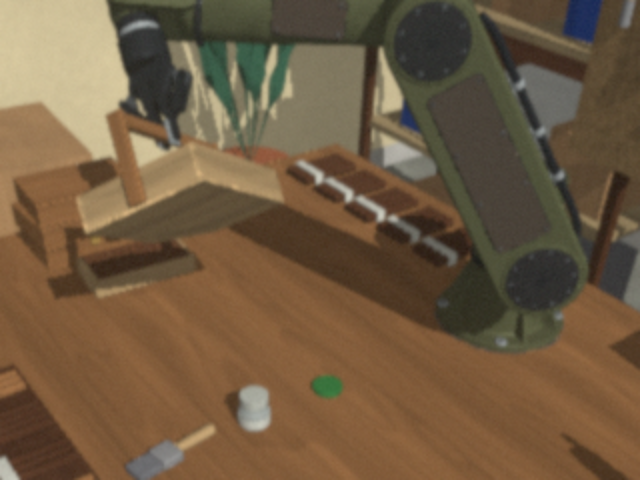

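The tote is off the bench and tilted. The wrist view shows four feet gathered at the slanting wall: (391,238), (384,268), (359,290) and (340,300). I'll check their positions in tote coordinates.

Run:
```python
from h import *
c=np.load('w4.npy',allow_pickle=True).item()
M=np.array(c['mount']); F=np.diag([-1.,1,-1])
o=F@M[:3,3]+[0,0,130]
for u,v in((391,238),(384,268),(359,290),(340,300)):
    d=F@M[:3,:3]@np.array([(u-c['cx'])/c['f'],(v-c['cy'])/c['f'],1]); print((o+d*(22-o[2])/d[2]).round(0))
for t in(50,55,60): print(t,bot.ik([*C,420],tq(YAW,t)))
```

```text
[14. 83. 22.]
[37. 80. 22.]
[54. 63. 22.]
[63. 50. 22.]
50 [-0.6856217   0.56225628  0.95068273  0.83270368  1.9632952   0.51649747]
55 [-0.70134616  0.57762901  0.96228774  0.9117696   1.98107247  0.51879108]
60 [-0.71502295  0.59308178  0.97582876  0.99013793  1.99823684  0.5217486 ]
```

All four are touching, but the fourth queues on the side wall 67 mm from the corner's middle. There is room for it along the slanting wall, so I'll swing the tilt briefly towards +x to shuffle the row along, then return.

```bash
cat >> h.py <<'E'
def tqa(yaw,tilt,az):
    r=R.from_euler('z',yaw,degrees=True); a=np.radians(az)
    t=R.from_rotvec(r.apply([-np.sin(a),np.cos(a),0])*np.radians(tilt))*r
    return quat(t*R.from_matrix([[-1,0,0],[0,1,0],[0,0,-1]]))
E
python3 - <<'E'
from h import *
seq=[((50,30),430),((53,15),440),((48,30),430),((46,45),420)]
print([bot.ik([*C,z],tqa(YAW,*a)) is not None for a,z in seq])
for i,(a,z) in enumerate(seq):
    bot.servo_line([*C,z],attitude=tqa(YAW,*a),speed=6); 
    if i==1: bot.dwell(1)
bot.dwell(.7)
s=bot.read_state(); print(s['ee_pos'],s['grip_width'],s['clock'],s['ft_force'])
c=cam('wrist'); np.save('w5.npy',c,allow_pickle=True); cv2.imwrite('pics/w5.png',c['image'])
E
```

```text
[True, True, True, True]
[ 583.0985003  -230.30505524  420.00539475] 12.133158629879926 35.0333 [ 3.56866435e-01 -3.04316167e-03 -4.37404543e+00]
```

View pics/w5.png

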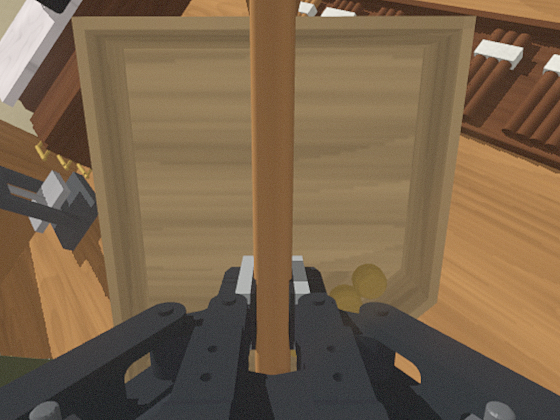

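Two feet show at the slant, at (369,281) and (346,298); the other two are hidden behind the finger farther along the wall. I'll check with the fixed cameras.

Run:
```python
from h import *
a=cam('top'); b=cam('scene'); 
A=cv2.resize(a['image'][120:320,310:510],(400,400),interpolation=cv2.INTER_CUBIC)
B=cv2.resize(b['image'][60:260,130:330],(400,400),interpolation=cv2.INTER_CUBIC)
cv2.imwrite('pics/ts.png',np.hstack([A,B]))
s=bot.read_state(); print(s['ft_force'],abs(s['qvel']).max())
```

```text
[-1.42449389  0.05506818 -5.03448766] 0.006229401155230219
```

View pics/ts.png

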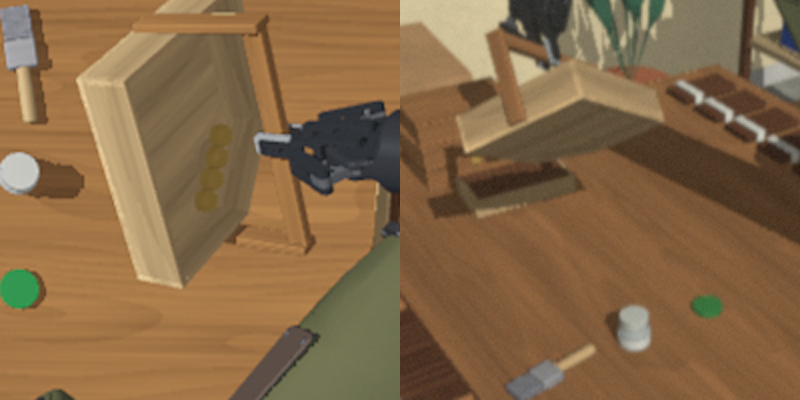

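The top view shows all four feet in a row along the slanting wall, at (218,133), (213,155), (210,180) and (206,201). The tote is clear of the bench, and the jar, lid and brush are where they were.

```bash
python3 -c "
from h import *
bot.dwell(0.5);s=bot.read_state();print(s['clock'],s['grip_width'],abs(s['qvel']).max());print(bot.finish_job())"
```

```text
35.6833 12.228349729491532 0.002416694657332079
the job is handed in; nothing more can be done
None
```

The job is handed in at 35.7 s of the 58 s limit: all four feet lie in a row along the slanting wall of the cut-off corner, and the tote is held still by its handle, tilted about 46° and well clear of the bench, with nothing spilled.

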